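Pack the buffet lids and zero the missing-piece dial

TASK

Pack the loose white and blue buffet lids into the steel tray with the green one, turned so that all three lie flat on its floor; set them down, do not drop them, and leave the white ramekin, the steel mug and the black tumblers where they are. Once all the lids are in, turn the dial at the end of the tray until its red pointer stands on the red zero mark, and let go.

Things in the scene. Friction and masses are not known exactly. Their poses are not given: they have to be found in the camera images.
- tray: Fixed low steel tray, inside 177 mm (own x) by 234 mm (own y), walls 6 mm thick, floor 6 mm and wall tops 20 mm above the table. Origin: centre of its underside, z up. A grey dial block (88 x 84 x 22 mm) adjoins its +y end, centred 165 mm from the origin. The three lids fill the tray with about 12 mm to spare each way; nothing else goes in.
- lid_green_grip (a point): Green L lid (0.3 kg, loose) already in the tray, axes along the tray's, point near tray x 9.5, y -81; need not move. Point: middle of its upright black grip (60 x 16 x 40 mm high), 34 mm above the underside; plate 14 mm thick. Outline from the point in lid axes (mm): x -90..75, y -33..22 plus x 20..75, y 22..77. Grip along x.
- lid_white_grip (a point): White lid (0.34 kg), a square with a smaller one at a corner, loose on the table. Point: middle of its upright black grip (60 x 16 x 40 mm high), 34 mm above the underside; plate 14 mm thick. Outline from the point in lid axes (mm): x -40..70, y -60..50 plus x -95..-40, y -5..50. Grip along x. Packed: axes as the tray's, point at tray x 14.5, y 64 (gaps 3 to 5).
- lid_blue_grip (a point): Blue L lid (0.2 kg), loose on the table. Point: middle of its upright black grip (60 x 16 x 40 mm high), 34 mm above the underside; plate 14 mm thick. Outline from the point in lid axes (mm): x -41..69, y -40..15 plus x -41..14, y 15..70. Grip along y. Packed: between the green and white lids, axes as the tray's, point at tray x -44, y -15 (gaps 3 to 5).
- dial_grip (a point): Missing-piece dial on the tray's +y end: an upright black bar knob 58 mm long (its x, the red-tipped end being the pointer, at +x), 16 wide, 36 mm high, turning about the vertical on a white face. This point is on the turning axis, half-way up the bar, 47.5 mm above the table; the bar top is 18 mm above it and the face 22 mm below.
- dial (a joint): Angle of the dial pointer from the red zero mark, rad, positive anticlockwise from above; 0 = pointer on the mark, which points to the tray's +x. It turns stiffly (about 0.06 N m) and stays where it is left; stops at -2.2 and 2.2. One black tick is 0.36 rad.
- ramekin: Bystander: small white dish, 76 mm across, 42 mm high, origin under its centre. Leave it where it stands.
- steel_mug: Bystander: steel mug, 76 mm across, 85 mm high, handle to its own +y, origin under its centre. Leave it where it stands.
- tumblers: Bystander: stack of black tumblers, 74 mm across, 98 mm high, origin under its centre. Leave it where it stands.
There are look-alikes about, which are no part of the job. What is meant by the part that bears lid_blue_grip is not orange, and is the larger of those in its own colour.

How it is judged:
By the outcome, as a careful person would: the job done as asked, in the order asked, and still so for the second after the job is handed in, with the robot touching nothing.
It also fails if it takes over 64 s, if anything falls off the work surface, if the arm or the gripper's body presses on something with over 40 N, if the wrist force passes 120 N, or if a joint passes its speed limit or range.

ROBOT

A 6-joint arm with a two-finger parallel gripper is mounted at the origin on the work surface. World frame = base frame: x ahead of the robot, y to its left, z up, the work surface at z = 0. Lengths are in mm, angles in rad, forces in N, time in s.
With the tool pointing down it reaches from about 350 to 875 mm from the base axis. Payload 4.2 kg.
Tool frame: the origin (TCP) lies between the finger pads; the fingertips stand 8 mm ahead of it and the grasp point (between the pads) lies 11 mm behind it; z points along the fingers, y is the direction in which the jaws open and shut (so a half turn about z gives the same grasp; the last joint's range is limited). The gripper opens to 85 mm and grips with 20 to 120 N. Pads are 22 mm wide; open, the fingers measure 114 mm over their backs; the gripper's body (76 mm by 85 mm) begins 54 mm behind the grasp point. The pads swing forward as they close: fully open they stand 13 mm farther back than shut.
Start: joints at [-1.055, 0.385, 0.008, 0, -1.194, -0.259], TCP at [158.759, -604.479, 239.312] pointing down, gripper open.
Joint ranges: [-3.14, 3.14], [-1.21, 2.06], [-1.07, 1.41], [-3.16, 2.05], [-2.99, -0.16], [-3.1, 3.1]. Speed limits (rad/s): [2.79, 2.79, 3.14, 3.14, 3.14, 3.14].

INTERFACE

Orientations are given as a unit quaternion [x, y, z, w].
In Python, from workcell import status, viewer, workorder gives the robot as it stands.
- The arm moves only by the shell command python3 -m handwheel 'ROWS' [FORCE]. ROWS is JSON, a list that holds one entry, the list of rows, each a list of 5 numbers: the finger opening in m, from 0 to 0.0854, then the shift along the world's x, y, z in m, then the turn about the world's z in degrees. A call has 1 to 5 rows; each row is the pose to reach, as a shift and turn from the pose measured when the call began; what a row does not reach only later rows make up. A row lasts 1/8 s, in which the tool goes at most 62.5 mm and 10.7 degrees, less where a joint would pass 70% of its speed; a pose out of reach is approached as far as the arm can. A call with a gripper value outside its range is refused whole. The fingers move at their own pace and stop on an object; FORCE is the grip in N (left out, the last holds). Time passes only in rows, so rows that repeat a pose let the fingers close. It gives the time, the measured TCP pose, the force and the opening at its end, in the units of the state.
- status.get_obs(): the state, without advancing time (a new reading comes with each control period).
- viewer.capture(name): name is "side" or "top" or "wrist"; returns the picture (480x640x3 uint8, red, green, blue); there is no depth.
- viewer.camera_model(name): a dict with "fx", "fy", "cx", "cy" (pixels), "pose" (4x4, takes a point from camera to world coordinates). Camera axes: x right, y down, z forward; pixel columns grow to the right and rows downward; lengths in mm; the calibration is good to about 2 mm. The wrist camera is an equidistant fisheye: a pixel r from the principal point sees the ray r / f radians off the axis. A picture is of the moment at which its call begins: read the wrist's pose just before it. camera_model takes no time and is no camera call; for the wrist camera it gives the pose at the moment of the call.
- workorder.job_done(): hands the job in, once; it reports no verdict.
The state is a dict: "t": time; "joint_pos": joint angles; "qvel": joint speeds; "tau": joint torques, N m; "ee_pos": TCP position; "ee_rot": TCP orientation; "contact_force": force on the tool from outside, world axes, zero at the start; "ft_torque": the same for the moment, N m; "opening": opening from 0.0 (shut) to 1.0 (fully open).
Only numpy, scipy, OpenCV 4.12 (cv2) and the standard library are available. Lean on these libraries where they do the work, as an engineer would, in place of code of your own. Each camera call takes 0.05 s, during which the arm holds its last target. There are 200 camera calls.

## Working session

There is one attempt and no reset: what is moved stays moved. The work goes in short steps, Python scripts to look and compute and a shell command to move; the robot and the scene stay as the last step left them, time stands still between calls to the robot, and variables do not carry over. Pictures are saved under pics/ and viewed, about 8 in all and at most 12, crops included, and the job is handed in when it is done.

```bash
ls; mkdir -p pics; python3 - <<'E'
from workcell import status, viewer
import cv2,numpy as np
print(status.get_obs())
ims=[]
for n in ["top","side","wrist"]:
    m=viewer.camera_model(n);print(n,m)
    im=viewer.capture(n);cv2.imwrite(f"pics/{n}0.png",im[:,:,::-1])
E
```

```text
pics
{'t': 0.0, 'joint_pos': array([-1.05539477e+00,  3.85565937e-01,  6.59744081e-03, -5.12123852e-04,
       -1.19402242e+00, -2.58600978e-01]), 'qvel': array([ 0.00074974,  0.00047811, -0.00133861, -0.0011759 , -0.00029423,
       -0.00025086]), 'tau': array([ 2.01198541e-04, -3.92284262e+01,  1.88404620e+01,  4.18644503e+00,
       -4.55555783e-03, -9.56405387e-06]), 'ee_pos': array([ 158.61119775, -603.93245685,  238.20286542]), 'ee_rot': array([-1.27953988e-01,  9.91779470e-01,  1.10596727e-03, -1.93737124e-04]), 'contact_force': array([ 0.26339349, -0.56616128, -0.80979273]), 'ft_torque': array([-0.04306068, -0.01432581,  0.03393554]), 'opening': 1.0037204769040327}
top {'fx': 532.2522093118814, 'fy': 532.2522093118814, 'cx': 328.9681256737755, 'cy': 239.4481978859706, 'pose': array([[ 2.83078312e-04, -9.98136723e-01,  6.10164038e-02,
         4.71404711e+02],
       [-9.99889492e-01,  6.24398279e-04,  1.48530858e-02,
        -5.19322672e+00],
       [-1.48635089e-02, -6.10138656e-02, -9.98026244e-01,
         1.24026142e+03],
       [ 0.00000000e+00,  0.00000000e+00,  0.00000
[... 253 characters left out ...]
28e-01,  4.45998971e-01, -6.67958985e-01,
         9.43673841e+02],
       [ 1.98536126e-02, -8.23220260e-01, -5.67374865e-01,
         8.83911920e+02],
       [ 0.00000000e+00,  0.00000000e+00,  0.00000000e+00,
         1.00000000e+00]])}
wrist {'fx': 371.64829954431775, 'fy': 371.64829954431775, 'cx': 316.77227781133183, 'cy': 236.65760175986895, 'pose': array([[-2.53269259e-01,  9.25190266e-01,  2.82626350e-01,
         8.65999396e+01],
       [ 9.67392640e-01,  2.41469138e-01,  7.64469441e-02,
        -6.23015595e+02],
       [ 2.48242749e-03,  2.92772312e-01, -9.56178964e-01,
         3.73382957e+02],
       [ 0.00000000e+00,  0.00000000e+00,  0.00000000e+00,
         1.00000000e+00]])}
```

View pics/top0.png

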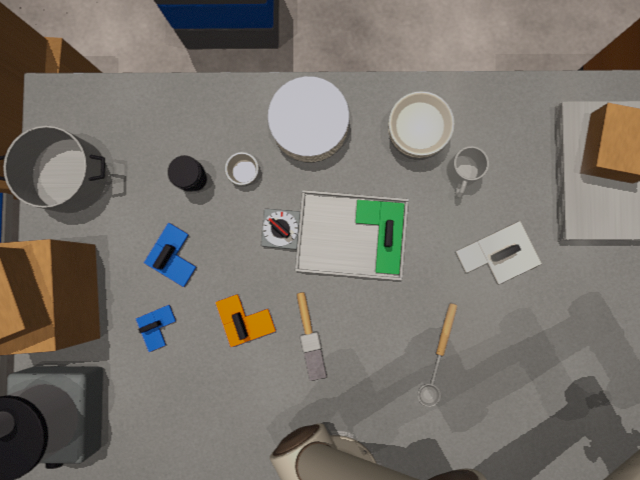

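View pics/side0.png

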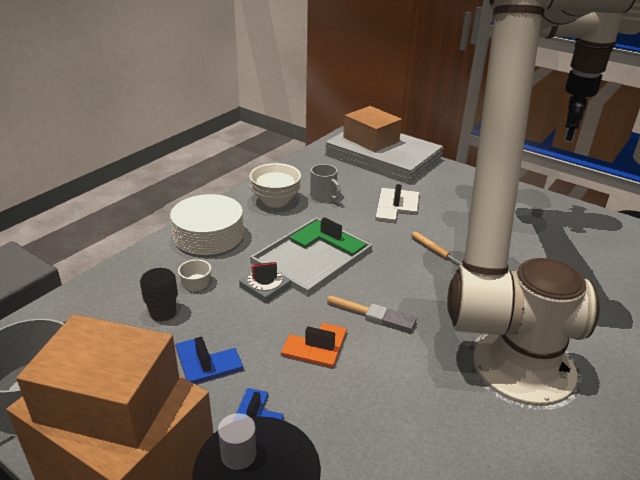

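Top view: tray about (352,236), dial (280,228), the larger blue L (170,255), white lid (500,253). Side view: blue (207,360), white (397,203), dial (264,275). The small blue and the orange lids are decoys.

```bash
cat > h.py <<'E'
import numpy as np, cv2
def ray(m,p):
    p=np.array(p,float); d=np.array([(p[0]-m['cx'])/m['fx'],(p[1]-m['cy'])/m['fy']])
    if m.get('fish'):
        r=np.hypot(*d); v=np.r_[d/max(r,1e-9)*np.sin(r),np.cos(r)]
    else: v=np.r_[d,1]
    P=m['pose']; v=P[:3,:3]@v
    return P[:3,3],v/np.linalg.norm(v)
def onz(m,p,z):
    o,v=ray(m,p); return o+v*(z-o[2])/v[2]
def tri(a,b):  # two rays -> midpoint, gap
    (o1,v1),(o2,v2)=a,b
    s=np.linalg.lstsq(np.c_[v1,-v2],o2-o1,rcond=None)[0]
    p,q=o1+v1*s[0],o2+v2*s[1]; return (p+q)/2,np.linalg.norm(p-q)
def proj(m,X):
    c=m['pose'][:3,:3].T@(np.array(X,float)-m['pose'][:3,3])
    if m.get('fish'):
        r=np.hypot(c[0],c[1]); t=np.arctan2(r,c[2]); u=c[:2]/max(r,1e-9)*t
    else: u=c[:2]/c[2]
    return np.array([m['cx']+m['fx']*u[0],m['cy']+m['fy']*u[1]])
def big(mask,k=0):
    if k: mask=cv2.morphologyEx(mask,cv2.MORPH_CLOSE,np.ones((k,k),np.uint8))
    c=max(cv2.findContours(mask,cv2.RETR_EXTERNAL,cv2.CHAIN_APPROX_NONE)[0],key=cv2.contourArea); return c
def roi(mask,x0,y0,x1,y1):
    o=np.zeros_like(mask); o[y0:y1,x0:x1]=mask[y0:y1,x0:x1]; return o
def poly6(c):
    for e in np.arange(1,12,.25):
        a=cv2.approxPolyDP(c,e,True)
        if len(a)<=6: return a[:,0].astype(float)
def fit(model,pts):  # 2D rigid fit, best cyclic order; returns t,angle,rms
    best=None; n=len(model); M=np.array(model,float)
    for rev in (0,1):
      for k in range(n):
        Q=np.roll(pts[::-1] if rev else pts,k,0)
        mc,qc=M.mean(0),Q.mean(0); H=(M-mc).T@(Q-qc)
        a=np.arctan2(H[0,1]-H[1,0],H[0,0]+H[1,1]); R=np.array([[np.cos(a),-np.sin(a)],[np.sin(a),np.cos(a)]])
        t=qc-R@mc; e=np.sqrt((((M@R.T+t)-Q)**2).sum(1).mean())
        if best is None or e<best[2]: best=(t,np.degrees(a),e,Q)
    return best
BLUE=[(-41,-40),(69,-40),(69,15),(14,15),(14,70),(-41,70)]
WHITE=[(-40,-60),(70,-60),(70,50),(-95,50),(-95,-5),(-40,-5)]
GREEN=[(-90,-33),(75,-33),(75,77),(20,77),(20,22),(-90,22)]
E
python3 - <<'E'
from h import *
from workcell import viewer
m=viewer.camera_model('top'); s=viewer.camera_model('side')
T=cv2.imread('pics/top0.png'); S=cv2.imread('pics/side0.png')
def masks(I):
    h=cv2.cvtColor(I,cv2.COLOR_BGR2HSV)
    return dict(blue=cv2.inRange(h,(100,130,60),(125,255,255)),green=cv2.inRange(h,(45,120,40),(80,255,255)),
      white=cv2.inRange(h,(0,0,175),(179,50,255)),dark=cv2.inRange(h,(0,0,0),(179,255,50)),
      red=cv2.inRange(h,(0,140,80),(6,255,255))|cv2.inRange(h,(172,140,80),(179,255,255)))
t=masks(T); q=masks(S)
V=cv2.cvtColor(T,cv2.COLOR_BGR2RGB).copy()
for n,M,r,z in [('blue',BLUE,(140,215,205,295),14),('white',WHITE,(445,215,550,290),14),('green',GREEN,(340,190,410,282),20)]:
    mk=roi(t[n],*r); c=big(mk|roi(t['dark'],*r) if n!='green' else mk,3); p=poly6(c)
    P=np.array([onz(m,x,z)[:2] for x in p])
    if len(P)==6:
        f=fit(M,P); print(n,f[0].round(1),round(f[1],1),'rms',round(f[2],1),p.tolist())
    else: print(n,p)
    d=roi(t['dark'],*r); c=big(d,0); print('  grip top px',cv2.minAreaRect(c),cv2.contourArea(c))
# crops
a=cv2.resize(T[180:300,255:415],None,fx=4,fy=4,interpolation=cv2.INTER_CUBIC)
b=np.hstack([cv2.resize(x,(320,320),interpolation=cv2.INTER_CUBIC) for x in (T[215:295,135:215],T[215:295,450:530])])
cv2.imwrite('pics/a.png',np.vstack([cv2.resize(a,(400,300)),]) )
c=np.hstack([cv2.resize(S[330:390,165:255],(400,267)),cv2.resize(S[175:235,365:430],(289,267))])
d=np.hstack([cv2.resize(a,(400,300)),cv2.resize(S[215:305,235:375],(389,300))[:, :289]])
cv2.imwrite('pics/a.png',np.vstack([c,d]))
E
```

```text
blue [506.1 387.6] -120.8 rms 2.7 [[168.0, 223.0], [144.0, 262.0], [183.0, 286.0], [195.0, 267.0], [177.0, 255.0], [187.0, 234.0]]
  grip top px ((164.0735321044922, 256.5440979003906), (9.946918487548828, 26.5822811126709), 30.963754653930664) 226.0
white [ 516.2 -385.5] -64.7 rms 3.5 [[540.0, 262.0], [520.0, 222.0], [457.0, 251.0], [467.0, 271.0], [488.0, 262.0], [499.0, 283.0]]
  grip top px ((517.9000244140625, 249.30003356933594), (0.4472135603427887, 2.2360680103302), 63.43495178222656) 0.0
green [ 558.6 -122.1] -4.9 rms 3.5 [[358.0, 200.0], [356.0, 222.0], [379.0, 225.0], [376.0, 271.0], [398.0, 273.0], [403.0, 204.0]]
  grip top px ((388.0486145019531, 233.02743530273438), (7.091141700744629, 26.21725082397461), 2.8624050617218018) 75.0
```

View pics/a.png

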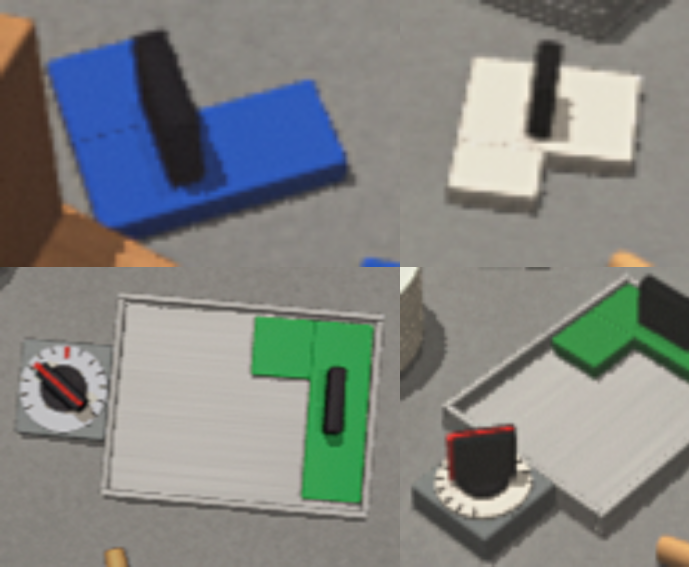

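In the crop, the pointer's red end points up-left, so the dial is at about +50°. The L orientations match the corner fits. Next I move over the tray for a close wrist look.

```bash
python3 -m handwheel '[[[0.085,0.05,0.06,0.05,0],[0.085,0.10,0.12,0.06,0],[0.085,0.14,0.17,0.06,0],[0.085,0.18,0.22,0.06,0],[0.085,0.20,0.26,0.06,0]]]'
python3 -m handwheel '[[[0.085,0.03,0.055,0,0],[0.085,0.06,0.11,0,0],[0.085,0.09,0.16,0,0],[0.085,0.12,0.21,0,0],[0.085,0.15,0.26,0,0]]]'
python3 - <<'E'
from workcell import status
print(status.get_obs()['ee_pos'])
E
```

```text
t: 0.78
ee_pos: [344.5, -365.9, 297.9]
ee_rot: [-0.128, 0.992, 0.001, -0.0]
contact_force: [0.9, -0.5, -0.9]
opening: 0.996
t: 1.4
ee_pos: [495.0, -104.0, 297.9]
ee_rot: [-0.128, 0.992, 0.001, 0.0]
contact_force: [1.6, -0.1, -0.9]
opening: 0.997
[ 495.03430284 -104.0216343   297.88581201]
```

```bash
cat >> h.py <<'E'
def snap(name):
    from workcell import viewer
    import pickle
    m=viewer.camera_model('wrist'); m['fish']=1; im=viewer.capture('wrist')[:,:,::-1].copy()
    cv2.imwrite(f'pics/{name}.png',im); pickle.dump(m,open(f'pics/{name}.pkl','wb')); return m,im
def load(name):
    import pickle
    return pickle.load(open(f'pics/{name}.pkl','rb')),cv2.imread(f'pics/{name}.png')
E
python3 -c "
from h import *
snap('w1')"
python3 -m handwheel '[[[0.085,0.02,0.05,-0.02,0],[0.085,0.04,0.10,-0.04,0],[0.085,0.04,0.10,-0.04,0],[0.085,0.04,0.10,-0.04,0]]]'
python3 -c "
from h import *
snap('w2')"
```

```text
t: 1.95
ee_pos: [538.2, 0.1, 257.2]
ee_rot: [-0.131, 0.991, 0.001, 0.001]
contact_force: [-0.0, -0.4, 0.3]
opening: 0.998
```

View pics/w2.png

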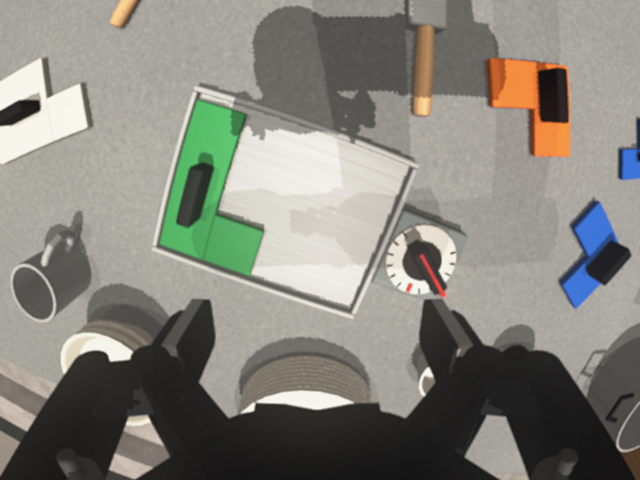

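```bash
cat > rect.py <<'E'
from h import *
def rect(m,im,c,a,z,x0,x1,y0,y1,s):
    # image: columns = tray y, rows = tray -x
    a=np.radians(a);R=np.array([[np.cos(a),-np.sin(a)],[np.sin(a),np.cos(a)]])
    ys=np.arange(y0,y1,1/s); xs=np.arange(x1,x0,-1/s)
    mp=np.array([[proj(m,np.r_[R@[x,y]+c,z]) for y in ys] for x in xs],np.float32)
    return cv2.remap(im,mp[...,0],mp[...,1],cv2.INTER_CUBIC),xs,ys
E
python3 - <<'E'
from rect import *
m,im=load('w2'); m1,im1=load('w1')
M=[(-94.5,-123),(-94.5,123),(94.5,123),(94.5,-123)]
P=np.array([onz(m,p,20)[:2] for p in [(196,86),(418,165),(352,316),(154,249)]])
f=fit(M,P); print(f[:3])
c,a=f[0],f[1]
for k,(mm,ii) in enumerate([(m,im),(m1,im1)]):
    g,xs,ys=rect(mm,ii,c,a,20,-115,115,-135,215,2)
    cv2.imwrite(f'pics/r{k}.png',g[:,::-1])  # column left = +y
    gr=cv2.GaussianBlur(cv2.cvtColor(g,cv2.COLOR_BGR2GRAY),(3,3),0).astype(float)
    iy=(abs(ys)<100); ix=(abs(xs)<75)
    px=np.median(gr[:,iy],1); py=np.median(gr[ix],0); py2=np.median(gr[(abs(xs)>55)&(abs(xs)<85)],0)
    for nm,ax,pr,e in [('-x',xs,px,-94.5),('+x',xs,px,94.5),('-y',ys,py,-123),('+y',ys,py2,123)]:
        s=abs(ax-e)<14; o=np.argsort(ax[s]); print(k,nm,' '.join(f'{u:.0f}:{v:.0f}' for u,v in list(zip(ax[s][o],pr[s][o]))[::2]))
E
```

```text
(array([556.36937019, -36.28302106]), np.float64(-4.956507900406404), np.float64(4.053544423443163))
0 -x -108:110 -107:111 -106:111 -105:111 -104:112 -103:113 -102:113 -101:112 -100:111 -99:112 -98:111 -97:107 -96:106 -95:104 -94:108 -93:123 -92:138 -91:146 -90:148 -89:152 -88:163 -87:189 -86:207 -85:212 -84:204 -83:178 -82:158 -81:159
0 +x 81:153 82:142 83:125 84:108 85:96 86:91 87:92 88:105 89:135 90:173 91:204 92:220 93:219 94:207 95:189 96:176 97:171 98:171 99:171 100:171 101:171 102:171 103:171 104:171 105:170 106:170 107:171 108:170
0 -y -135:173 -134:173 -133:174 -132:174 -131:174 -130:174 -129:173 -128:173 -127:172 -126:172 -125:170 -124:173 -123:186 -122:208 -121:224 -120:226 -119:209 -118:171 -117:126 -116:104 -115:114 -114:133 -113:144 -112:147 -111:147 -110:146
0 +y 110:212 110:198 112:162 112:122 114:95 114:90 116:109 116:148 118:188 118:210 120:214 120:204 122:186 122:172 124:169 124:169 126:169 126:169 128:169 128:169 130:169 130:168 132:169 132:170 134:171 134:172 136:172 136:170
1 -x -108:168 -107:167 -106:167 -105:167 -104:168 -103:168 -102:168 -101:166 -100:152 -99:135 -98:116 -97:109 -96:102 -95:101 -94:121 -93:163 -92:195 -91:213 -90:214 -89:205 -88:197 -87:200 -86:210 -85:214 -84:213 -83:211 -82:211 -81:213
1 +x 81:155 82:146 83:125 84:108 85:98 86:92 87:95 88:109 89:139 90:175 91:206 92:222 93:223 94:210 95:194 96:180 97:173 98:171 99:171 100:172 101:172 102:172 103:172 104:172 105:171 106:171 107:171 108:171
1 -y -135:155 -134:155 -133:155 -132:155 -131:155 -130:155 -129:154 -128:155 -127:154 -126:151 -125:141 -124:139 -123:158 -122:183 -121:197 -120:197 -119:182 -118:161 -117:139 -116:125 -115:127 -114:133 -113:141 -112:144 -111:144 -110:144
1 +y 110:126 110:99 112:88 112:85 114:86 114:94 116:116 116:149 118:180 118:201 120:207 120:200 122:185 122:164 124:144 124:126 126:114 126:106 128:106 128:106 130:106 130:106 132:106 132:106 134:106 134:105 136:104 136:104
```

View pics/r0.png

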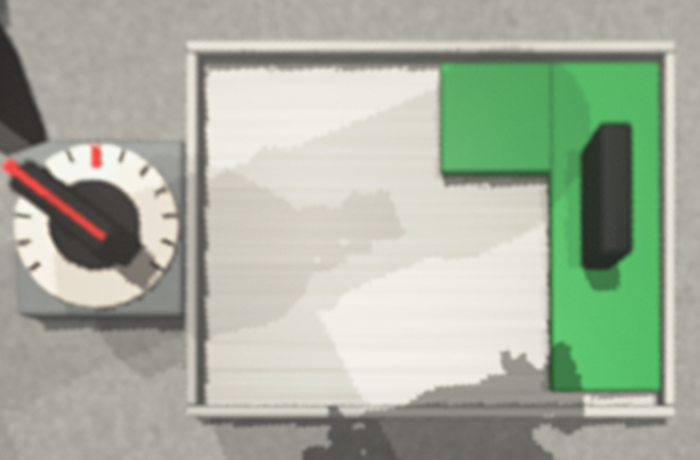

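Rectified tray view: the rims match the stated size at z=20 in both wrist views, giving centre (556.9,-36.9), yaw -4.96°. The green lid sits at its nominal place, and the red mark (96,157) is at tray +x. On to the white lid.

```bash
python3 -m handwheel '[[[0.085,0,-0.055,-0.01,-10],[0.085,0,-0.11,-0.02,-20],[0.085,0,-0.165,-0.03,-30],[0.085,0,-0.22,-0.04,-40],[0.085,0,-0.26,-0.05,-50]]]'
python3 -m handwheel '[[[0.085,-0.003,-0.055,-0.005,-10],[0.085,-0.006,-0.11,-0.007,-20],[0.085,-0.008,-0.16,-0.007,-30],[0.085,-0.008,-0.16,-0.007,-30]]]'
python3 - <<'E'
from h import *
import sys
m,im=snap('w3')
h=cv2.cvtColor(im,cv2.COLOR_BGR2HSV)
from workcell import status
o=status.get_obs(); print(o['ee_pos'],o['joint_pos'],o['ee_rot'])
print([proj(m,(516+a,-385+b,14)).round() for a,b in [(0,0),(80,0),(0,80)]])
E
```

```text
t: 2.62
ee_pos: [537.2, -264.0, 208.4]
ee_rot: [0.306, 0.952, 0.001, 0.002]
contact_force: [0.3, 0.6, 0.1]
opening: 0.997
t: 3.12
ee_pos: [527.1, -428.4, 201.3]
ee_rot: [0.544, 0.839, -0.0, 0.003]
contact_force: [-0.4, 0.6, -1.0]
opening: 0.993
[ 527.47069653 -426.56319088  201.44853799] [-4.41852487e-01  4.97995066e-01  9.38184090e-02  9.11801583e-04
 -1.16139614e+00 -2.27785248e+00] [ 5.43223441e-01  8.39584002e-01 -6.97116791e-05  2.64419033e-03]
[array([325., 161.]), array([406., 198.]), array([363.,  77.])]
```

View pics/w3.png

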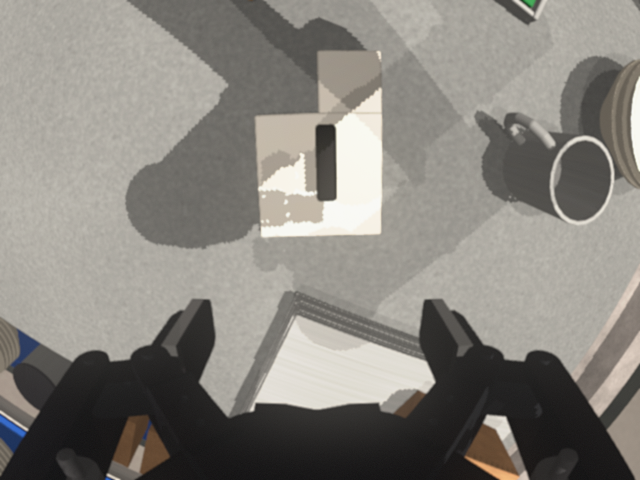

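w3: the white lid's corners are at (318,51),(382,51),(382,234),(262,237),(256,116),(319,114), with its grip at about (326,163), jaws nearly parallel.

```bash
python3 - <<'E'
from h import *
from workcell import viewer
m,im=load('w3')
p=np.array([(318,51),(382,51),(382,234),(262,237),(256,116),(319,114)],np.float32)
g=cv2.cvtColor(im,cv2.COLOR_BGR2GRAY)
pr=cv2.cornerSubPix(g,p.reshape(-1,1,2).copy(),(4,4),(-1,-1),(3,30,.01))[:,0]; print((pr-p).round(1).tolist())
for q in (p,pr):
    f=fit(WHITE,np.array([onz(m,x,14)[:2] for x in q])); print(f[0].round(1),f[1].round(2),f[2].round(2))
h=cv2.cvtColor(im,cv2.COLOR_BGR2HSV)
d=roi((g<60).astype(np.uint8)*255,300,110,350,215); c=big(d); r=cv2.minAreaRect(c); print(r)
bp=cv2.boxPoints(r); W=np.array([onz(m,x,54)[:2] for x in bp]); print('grip top@54',W.mean(0),[np.linalg.norm(W[i]-W[(i+1)%4]).round(1) for i in range(4)])
# height: grip top centre from wrist vs top image
mt=viewer.camera_model('top'); T=cv2.imread('pics/top0.png')
gt=cv2.cvtColor(T,cv2.COLOR_BGR2GRAY); dd=roi((gt<75).astype(np.uint8)*255,485,235,530,270); ct=big(dd);rt=cv2.minAreaRect(ct);print(rt)
print('tri grip top',tri(ray(m,r[0]),ray(mt,rt[0])))
# plate corners: wrist vs top
pt=[[540,262],[520,222],[457,251],[467,271],[488,262],[499,283]]
for x in p:
    X=onz(m,x,14); k=min(pt,key=lambda u:np.linalg.norm(np.array(u)-proj(mt,X))); print(tri(ray(m,x),ray(mt,k))[0].round(1),end=' ')
E
```

```text
[[-0.8999999761581421, -0.20000000298023224], [0.0, 0.0], [-1.7999999523162842, -0.699999988079071], [-1.2999999523162842, -0.699999988079071], [-1.2000000476837158, -0.30000001192092896], [-0.30000001192092896, -1.2999999523162842]]
[ 516.7 -383.1] -64.62 0.72
[ 515.6 -383.1] -64.93 0.88
((325.5, 140.0), (30.0, 17.0), 90.0)
grip top@54 [ 507.68479452 -367.29570627] [np.float64(12.7), np.float64(22.8), np.float64(12.8), np.float64(22.8)]
((508.7000427246094, 250.90005493164062), (7.602630615234375, 21.913463592529297), 63.43495178222656)
tri grip top (array([ 510.35414874, -365.53113879,  118.74930109]), np.float64(10.612219569947262))
[ 473.1 -301.3   22.6] [ 519.7 -278.7   24.7] [ 584.5 -419.4   35.8] [ 493.2 -464.2   31.8] [ 447.  -372.7   23.4] [ 494.7 -350.3   18.5]
```

```bash
python3 -m handwheel '[[[0.06,-0.006,0.022,-0.045,0.5],[0.06,-0.011,0.0435,-0.09,1],[0.06,-0.011,0.0435,-0.09,1],[0.06,-0.011,0.0435,-0.09,1]]]'
python3 - <<'E'
from h import *
from workcell import status
o=status.get_obs(); print(o['ee_pos'],o['ee_rot'])
m,im=snap('w4')
g=cv2.cvtColor(im,cv2.COLOR_BGR2GRAY)
print(proj(m,(516.2,-383.1,54)))
cv2.imwrite('pics/w4c.png',im[100:420,150:490])
E
```

```text
t: 3.68
ee_pos: [517.9, -383.8, 113.8]
ee_rot: [0.535, 0.845, -0.0, 0.005]
contact_force: [1.0, 0.9, -0.3]
opening: 0.706
[ 517.91267788 -383.79120282  113.79806989] [ 5.35177464e-01  8.44726546e-01 -2.50234710e-04  4.69912070e-03]
[313.64000531 259.59659588]
```

View pics/w4c.png

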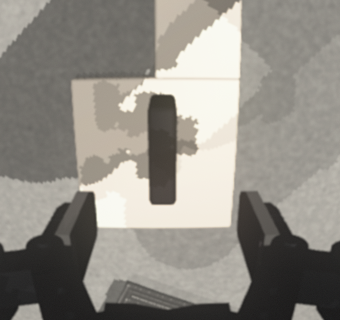

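w4c: the grip, at full-frame (312,250), is centred between the fingers. Descend and grasp.

```bash
python3 -m handwheel '[[[0.06,-0.0015,0.0005,-0.04,0],[0.06,-0.0015,0.0005,-0.07,0],[0.06,-0.0015,0.0005,-0.084,0],[0.06,-0.0015,0.0005,-0.084,0],[0.0,-0.0015,0.0005,-0.084,0]]]' 60
python3 -m handwheel '[[[0.0,0,0,0,0],[0.0,0,0,0,0],[0.0,0,0,0,0],[0.0,0,0,0,0]]]' 60
```

```text
t: 4.35
ee_pos: [518.0, -384.4, 32.0]
ee_rot: [0.535, 0.845, 0.0, 0.007]
contact_force: [0.5, -0.8, 0.8]
opening: 0.502
t: 4.85
ee_pos: [519.0, -384.9, 33.8]
ee_rot: [0.535, 0.845, -0.0, 0.008]
contact_force: [0.3, -0.3, 6.6]
opening: 0.178
```

```bash
python3 -m handwheel '[[[0.0,0,0,0.02,0],[0.0,0,0,0.05,0],[0.0,0,0.02,0.085,0],[0.0,0.005,0.06,0.085,8],[0.0,0.01,0.10,0.085,16]]]' 60
python3 -m handwheel '[[[0.0,0.01,0.055,0,8],[0.0,0.02,0.11,0,16],[0.0,0.03,0.165,0,24],[0.0,0.04,0.21,0,32],[0.0,0.05,0.25,0,40]]]' 60
python3 - <<'E'
from workcell import status
o=status.get_obs(); print(o['ee_pos'],o['ee_rot'],o['opening'])
q=o['ee_rot'];import numpy as np
print(np.degrees(np.arctan2(2*q[1]**2-1,2*q[0]*q[1])))
E
```

```text
t: 5.48
ee_pos: [528.3, -283.7, 118.3]
ee_rot: [0.411, 0.912, 0.001, 0.008]
contact_force: [0.4, 0.2, -4.2]
opening: 0.179
t: 6.1
ee_pos: [577.6, -31.7, 117.4]
ee_rot: [0.072, 0.997, 0.004, 0.006]
contact_force: [0.7, -0.1, -3.0]
opening: 0.175
[577.57972417 -31.69625371 117.39019557] [0.07170301 0.99739963 0.00419565 0.00592142] 0.17531691369195007
81.77573513344845
```

```bash
python3 -m handwheel '[[[0.0,0,0.05,0,3.3],[0.0,0,0.057,0,3.3],[0.0,0,0.057,0,3.3],[0.0,0,0.057,0,3.3]]]' 60
python3 - <<'E'
from h import *
from workcell import status
o=status.get_obs(); print(o['ee_pos'],o['ee_rot'])
m,im=snap('w5')
cv2.imwrite('pics/w5c.png',im[0:440,100:600])
E
```

```text
t: 6.6
ee_pos: [577.1, 24.2, 117.0]
ee_rot: [0.044, 0.999, 0.004, 0.005]
contact_force: [0.2, -1.2, -3.2]
opening: 0.175
[577.10845267  24.24479787 117.02887132] [0.04378792 0.99901775 0.00426394 0.00528835]
```

View pics/w5c.png

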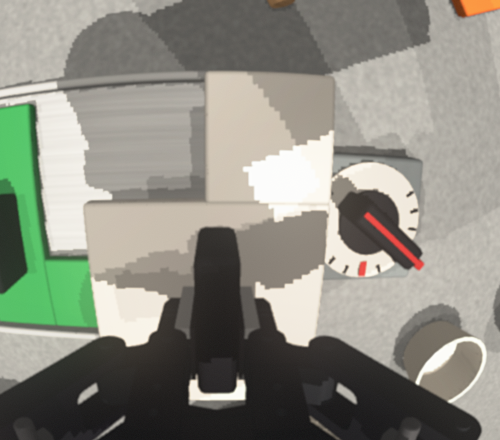

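w5c: the held lid's corners, full frame: (306,72),(433,77),(306,202),(185,202). Work out the lid pose.

```bash
python3 - <<'E'
from h import *
m,im=load('w5')
px=[(306,72),(433,77),(306,202),(185,202)]; L=np.array([(-95,-5),(-95,50),(-40,-5),(-40,-60)],float)
for z in (95,97.2,100):
    Q=np.array([onz(m,p,z)[:2] for p in px])
    mc,qc=L.mean(0),Q.mean(0);H=(L-mc).T@(Q-qc);a=np.arctan2(H[0,1]-H[1,0],H[0,0]+H[1,1]);R=np.array([[np.cos(a),-np.sin(a)],[np.sin(a),np.cos(a)]])
    t=qc-R@mc; e=Q-(L@R.T+t); print(z,t.round(1),np.degrees(a).round(2),e.round(1).tolist(), 'scale',np.linalg.norm(Q-qc)/np.linalg.norm(L-mc))
E
```

```text
95 [574.8  25.5] -4.9 [[0.1, 0.3], [-0.0, -0.9], [0.4, -0.1], [-0.5, 0.7]] scale 0.9898891175394582
97.2 [574.8  25.5] -4.9 [[0.5, 0.2], [0.3, -1.7], [-0.0, -0.1], [-0.8, 1.5]] scale 0.9759570848479202
100 [574.7  25.6] -4.9 [[1.0, 0.2], [0.7, -2.7], [-0.5, -0.0], [-1.2, 2.5]] scale 0.9582254068768716
```

Lid is 2.1 mm short in x; correct that and lower gently.

```bash
python3 -m handwheel '[[[0.0,0.002,0.0,-0.02,0],[0.0,0.002,0.0,-0.045,0],[0.0,0.002,0.0,-0.055,0],[0.0,0.002,0.0,-0.055,0]]]' 60
python3 - <<'E'
from h import *
m,im=snap('w6')
px=None
cv2.imwrite('pics/w6c.png',im[0:400,60:560])
E
```

```text
t: 7.15
ee_pos: [579.0, 23.3, 61.7]
ee_rot: [0.044, 0.999, 0.004, 0.005]
contact_force: [0.1, -0.5, -2.5]
opening: 0.179
```

View pics/w6c.png

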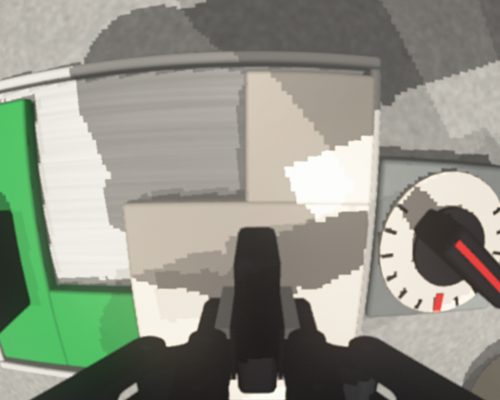

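Lid lies inside the walls with gaps visible. Lower with +1 mm in y.

```bash
python3 -m handwheel '[[[0.0,0.0,0.001,-0.006,0],[0.0,0.0,0.001,-0.012,0],[0.0,0.0,0.001,-0.016,0],[0.0,0.0,0.001,-0.016,0]]]' 60
python3 -m handwheel '[[[0.0,0.0,0.0,-0.003,0],[0.0,0.0,0.0,-0.003,0]]]' 60
python3 -m handwheel '[[[0.0,0.0,0.0,-0.002,0],[0.0,0.0,0.0,-0.002,0]]]' 60
```

```text
t: 7.7
ee_pos: [579.4, 24.6, 46.1]
ee_rot: [0.044, 0.999, 0.004, 0.005]
contact_force: [0.3, 0.1, -3.2]
opening: 0.178
t: 7.95
ee_pos: [579.2, 24.6, 42.8]
ee_rot: [0.044, 0.999, 0.004, 0.005]
contact_force: [0.6, -0.8, -2.8]
opening: 0.169
t: 8.2
ee_pos: [579.0, 24.5, 40.7]
ee_rot: [0.044, 0.999, 0.004, 0.005]
contact_force: [-0.2, -0.7, -3.1]
opening: 0.177
```

```bash
python3 -m handwheel '[[[0.0,0.0,0.0,-0.0015,0],[0.0,0.0,0.0,-0.0015,0]]]' 60
python3 -m handwheel '[[[0.0,0.0,0.0,-0.001,0],[0.0,0.0,0.0,-0.001,0]]]' 60
```

```text
t: 8.45
ee_pos: [579.3, 24.7, 39.9]
ee_rot: [0.044, 0.999, 0.004, 0.005]
contact_force: [-2.0, 0.5, 2.1]
opening: 0.178
t: 8.7
ee_pos: [579.4, 24.7, 39.8]
ee_rot: [0.044, 0.999, 0.004, 0.005]
contact_force: [-2.6, 1.9, 5.1]
opening: 0.174
```

Seated (force rose from -3 to +5 N at the expected z). Release, rise, go to the blue lid.

```bash
python3 -m handwheel '[[[0.025,0,0,0,0],[0.035,0,0,0,0],[0.045,0,0,0,0],[0.045,0,0,0,0]]]' 60
python3 -m handwheel '[[[0.045,0,0,0.02,0],[0.05,0,0,0.06,0],[0.06,0,0,0.11,0],[0.07,0,0.03,0.14,0],[0.085,-0.005,0.08,0.15,-8]]]'
python3 -m handwheel '[[[0.085,-0.01,0.055,0.005,-9],[0.085,-0.02,0.11,0.01,-18],[0.085,-0.03,0.165,0.01,-18],[0.085,-0.035,0.22,0.01,-18],[0.085,-0.035,0.26,0.01,-18]]]'
python3 -m handwheel '[[[0.085,0,0,0,0],[0.085,0,0,0,0]]]'
python3 - <<'E'
from h import *
from workcell import status
o=status.get_obs(); print(o['ee_pos'],o['ee_rot'],o['joint_pos'][5])
m,im=snap('w7')
h=cv2.cvtColor(im,cv2.COLOR_BGR2HSV)
b=cv2.inRange(h,(100,110,40),(125,255,255)); cv2.imwrite('pics/w7c.png',im[0:440,100:600])
c=big(b,5);p=poly6(c);print(p.tolist(),cv2.contourArea(c))
f=fit(BLUE,np.array([onz(m,x,14)[:2] for x in p])) if len(p)==6 else 0;print(f)
E
```

```text
t: 9.2
ee_pos: [579.4, 24.7, 39.6]
ee_rot: [0.044, 0.999, 0.004, 0.005]
contact_force: [0.5, -0.1, -0.3]
opening: 0.526
t: 9.82
ee_pos: [575.7, 104.9, 192.4]
ee_rot: [0.117, 0.993, 0.005, 0.008]
contact_force: [0.0, 0.3, -0.2]
opening: 0.99
t: 10.45
ee_pos: [539.9, 367.2, 202.3]
ee_rot: [0.27, 0.963, 0.003, 0.009]
contact_force: [0.2, -0.3, 0.1]
opening: 0.999
t: 10.7
ee_pos: [539.6, 366.9, 201.8]
ee_rot: [0.27, 0.963, 0.003, 0.008]
contact_force: [0.2, -0.4, -0.8]
opening: 0.999
[539.61997907 366.86463874 201.7897076 ] [0.2697403  0.96289323 0.00290506 0.00826817] -2.9731661598111967
[[239.0, 120.0], [242.0, 179.0], [302.0, 178.0], [306.0, 238.0], [362.0, 237.0], [363.0, 117.0]] 11084.5
(array([506.00075268, 391.46903477]), np.float64(-120.44975774419456), np.float64(1.9507018322897305), array([[492.49679612, 444.48837728],
       [438.49121726, 352.55482089],
       [483.57840878, 326.31955221],
       [511.07670228, 371.75142365],
       [559.70987363, 345.75870399],
       [585.66842836, 389.91668913]]))
```

View pics/w7c.png

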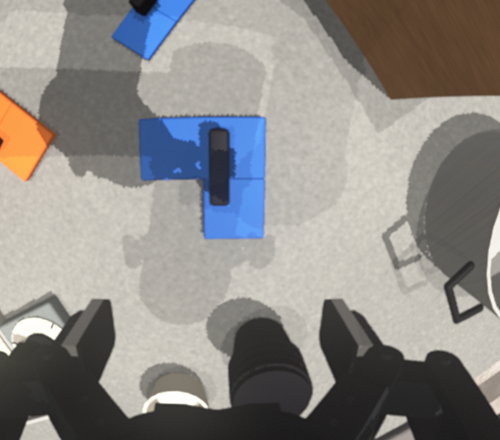

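```bash
python3 - <<'E'
from h import *
from workcell import viewer
m,im=load('w7'); g=cv2.cvtColor(im,cv2.COLOR_BGR2GRAY)
p=np.array([(240,118),(240.5,179.5),(303,179),(305,239),(364,238),(365,117)],np.float32)
pr=cv2.cornerSubPix(g,p.reshape(-1,1,2).copy(),(4,4),(-1,-1),(3,30,.01))[:,0]
for q in (p,pr):
    f=fit(BLUE,np.array([onz(m,x,14)[:2] for x in q])); print(f[0].round(1),f[1].round(2),f[2].round(2))
print('proj grip top', proj(m,np.r_[f[0],54]))
d=roi((g<70).astype(np.uint8)*255,300,110,340,215);d&=~cv2.inRange(cv2.cvtColor(im,cv2.COLOR_BGR2HSV),(95,120,0),(130,255,255))
c=big(d);r=cv2.minAreaRect(c);print(r);print(onz(m,(319.5,167),54))
# height by two views (wrist w2 vs w7) of grip-top centre & of plate corner
mt=viewer.camera_model('top')
for x,k in zip(p[[0,4,5]],([183,286],[168,223],[144,262])):
    X=onz(m,x,14);print(proj(mt,X).round(1))
m2,im2=load('w2');print([proj(m2,np.r_[f[0],z]).round() for z in (14,54)])
h=cv2.cvtColor(im2,cv2.COLOR_BGR2HSV);b=roi(cv2.inRange(h,(100,110,40),(125,255,255)),545,190,640,320)
c=big(b);print(poly6(c).tolist())
print([tuple(proj(m2,onz(m,x,14)).round(1)) for x in p])
E
```

```text
[506.7 391.8] -120.98 0.95
[506.2 391.3] -120.76 0.99
proj grip top [318.95416249 167.40053968]
((318.5, 166.5), (75.0, 19.0), 90.0)
[506.13519586 391.78779334  54.        ]
[181.  286.7]
[166.3 221.9]
[141.9 262.4]
[array([599., 256.]), array([617., 267.])]Traceback (most recent call last):
  File "<stdin>", line 17, in <module>
AttributeError: 'NoneType' object has no attribute 'tolist'
```

```bash
python3 -m handwheel '[[[0.06,-0.017,0.012,-0.045,0.5],[0.06,-0.033,0.0245,-0.09,0.5],[0.06,-0.033,0.0245,-0.11,0.5],[0.06,-0.033,0.0245,-0.11,0.5],[0.06,-0.033,0.0245,-0.11,0.5]]]'
```

```text
t: 11.38
ee_pos: [507.9, 390.6, 93.6]
ee_rot: [0.266, 0.964, 0.004, 0.009]
contact_force: [0.3, 0.4, 0.3]
opening: 0.703
```

```bash
python3 -m handwheel '[[[0.06,-0.0015,0.001,-0.03,0],[0.06,-0.0015,0.001,-0.055,0],[0.06,-0.0015,0.001,-0.063,0],[0.06,-0.0015,0.001,-0.063,0],[0.0,-0.0015,0.001,-0.063,0]]]' 60
python3 -m handwheel '[[[0.0,0,0,0,0],[0.0,0,0,0,0],[0.0,0,0,0,0],[0.0,0,0,0,0]]]' 60
python3 -m handwheel '[[[0.0,0,0,0.02,0],[0.0,0,0,0.05,0],[0.0,0,0,0.085,0],[0.0,0.0,0.0,0.085,0]]]' 60
```

```text
t: 12.0
ee_pos: [507.3, 392.4, 32.2]
ee_rot: [0.266, 0.964, 0.005, 0.01]
contact_force: [0.7, -0.1, 0.1]
opening: 0.504
t: 12.5
ee_pos: [507.7, 392.8, 33.8]
ee_rot: [0.266, 0.964, 0.006, 0.01]
contact_force: [-0.6, -0.4, 5.5]
opening: 0.178
t: 13.0
ee_pos: [508.8, 394.2, 121.6]
ee_rot: [0.266, 0.964, 0.009, 0.012]
contact_force: [0.5, -0.6, -2.2]
opening: 0.174
```

```bash
python3 -m handwheel '[[[0.0,0,-0.03,0,10],[0.0,0,-0.075,0,20],[0.0,0,-0.12,0,30],[0.0,0,-0.165,0,40],[0.0,0,-0.20,0,50]]]' 60
python3 -m handwheel '[[[0.0,0,-0.045,0,10],[0.0,0,-0.09,0,20],[0.0,0,-0.135,0,30],[0.0,0,-0.17,0,40],[0.0,0,-0.20,0,50]]]' 60
python3 -m handwheel '[[[0.0,0,0,0,0],[0.0,0,0,0,0]]]' 60
python3 - <<'E'
from workcell import status
import numpy as np
o=status.get_obs(); q=o['ee_rot']
print(o['ee_pos'],np.degrees(np.arctan2(2*q[1]**2-1,2*q[0]*q[1])),q)
E
```

```text
t: 13.62
ee_pos: [507.3, 191.9, 119.8]
ee_rot: [-0.169, 0.986, 0.012, 0.005]
contact_force: [0.8, 0.6, -3.2]
opening: 0.176
t: 14.25
ee_pos: [505.9, -9.7, 118.1]
ee_rot: [-0.571, 0.821, 0.014, -0.002]
contact_force: [0.5, -0.3, -2.7]
opening: 0.173
t: 14.5
ee_pos: [505.1, -9.7, 116.9]
ee_rot: [-0.57, 0.821, 0.015, -0.003]
contact_force: [-0.7, -0.4, -1.9]
opening: 0.174
[505.07041296  -9.66021622 116.92543196] 159.55624325851608 [-0.57024666  0.82133425  0.01480946 -0.00307768]
```

```bash
python3 -m handwheel '[[[0.0,0.004,-0.02,0,8],[0.0,0.007,-0.038,0,15.4],[0.0,0.007,-0.038,0,15.4],[0.0,0.007,-0.038,0,15.4],[0.0,0.007,-0.038,0,15.4]]]' 60
python3 - <<'E'
from h import *
from workcell import status
o=status.get_obs(); q=o['ee_rot'];print(o['ee_pos'],np.degrees(np.arctan2(2*q[1]**2-1,2*q[0]*q[1])),q)
m,im=snap('w8')
cv2.imwrite('pics/w8c.png',cv2.resize(im[40:420,80:560],None,fx=1.5,fy=1.5,interpolation=cv2.INTER_CUBIC))
E
```

```text
t: 15.12
ee_pos: [512.0, -46.9, 116.9]
ee_rot: [-0.675, 0.737, 0.014, -0.005]
contact_force: [-0.9, -0.1, -2.6]
opening: 0.174
[511.99897889 -46.85504532 116.88868402] 174.96220495524057 [-0.6751848   0.73749267  0.01431635 -0.00500795]
```

View pics/w8c.png

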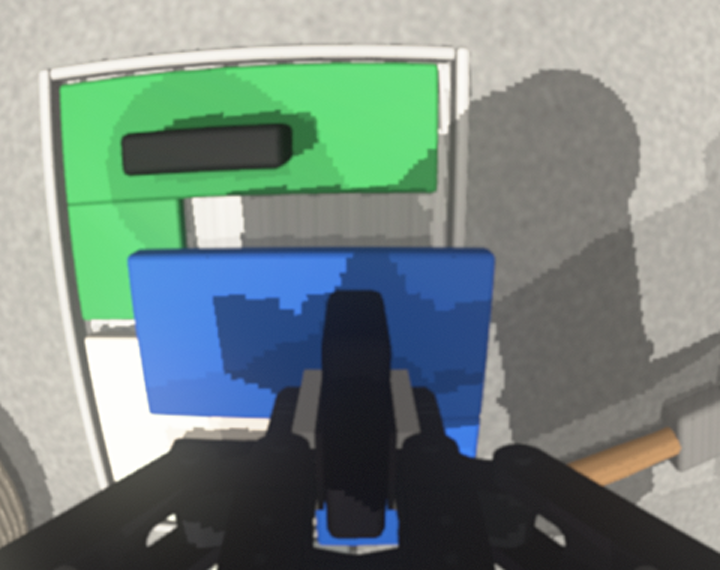

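w8c: blue plate's corners, full frame: (167.3,210.7),(409.3,210.7),(180.7,315.3). Green is undisturbed and white lies flat in place at lower left.

```bash
python3 - <<'E'
from h import *
m,im=load('w8')
px=[(167.3,210.3),(409.3,210.3),(180.7,315.3)]; L=np.array([(69,-40),(-41,-40),(69,15)],float)
for z in (93,97):
    Q=np.array([onz(m,p,z)[:2] for p in px])
    mc,qc=L.mean(0),Q.mean(0);H=(L-mc).T@(Q-qc);a=np.arctan2(H[0,1]-H[1,0],H[0,0]+H[1,1]);R=np.array([[np.cos(a),-np.sin(a)],[np.sin(a),np.cos(a)]])
    t=qc-R@mc; e=Q-(L@R.T+t); print(z,t.round(1),np.degrees(a).round(2),e.round(1).tolist(), 'scale',np.linalg.norm(Q-qc)/np.linalg.norm(L-mc))
# check tray and green, white here: rim inner corner etc
a=np.radians(-4.96);R=np.array([[np.cos(a),-np.sin(a)],[np.sin(a),np.cos(a)]]);c=np.array([556.9,-36.9])
full=lambda p:(p[0]/1.5+80,p[1]/1.5+40)
for n,p,z in [('rim -y +x outer',(41,71),20),('rim -x -y outer',(468,48),20),('green x84.5 y-114',(60,86),20),('green -80.5,-114',(437,64),20),('green -80.5 -59',(436,190),20),('white 84.5,4',(85,337),20)]:
    print(n,(R.T@(onz(m,full(p),z)[:2]-c)).round(1))
E
```

```text
93 [511.4 -45. ] -5.81 [[0.0, 0.3], [0.1, 0.0], [-0.1, -0.3]] scale 0.9969906761239206
97 [510.6 -46.3] -5.81 [[-0.9, 0.8], [2.0, 0.3], [-1.1, -1.1]] scale 0.9717477420095252
rim -y +x outer [  92.9 -121.9]
rim -x -y outer [ -93.2 -122.4]
green x84.5 y-114 [  83.  -113.7]
green -80.5,-114 [ -80.2 -114.9]
green -80.5 -59 [-80.5 -61.8]
white 84.5,4 [83.   3.8]
```

```bash
python3 -m handwheel '[[[0.0,0.001,-0.0025,-0.02,0.8],[0.0,0.001,-0.0025,-0.045,0.8],[0.0,0.001,-0.0025,-0.055,0.8],[0.0,0.001,-0.0025,-0.055,0.8],[0.0,0.001,-0.0025,-0.055,0.8]]]' 60
python3 - <<'E'
from h import *
from workcell import status
o=status.get_obs(); q=o['ee_rot'];zt=o['ee_pos'][2]; print(o['ee_pos'],np.degrees(np.arctan2(2*q[1]**2-1,2*q[0]*q[1])),q)
m,im=snap('w9')
h=cv2.cvtColor(im,cv2.COLOR_BGR2HSV); b=cv2.inRange(h,(100,110,40),(125,255,255))
a=np.radians(-4.96);R=np.array([[np.cos(a),-np.sin(a)],[np.sin(a),np.cos(a)]]);c=np.array([556.9,-36.9])
cc=big(b); W=np.array([R.T@(onz(m,p,zt-20-2)[:2]-c) for p in cc[:,0]])
# edge stats in tray frame: y-min edge (lid y=-40), x-max edge (69), x-min (-41)
def line(sel,ax):
    u=W[sel]; k=np.polyfit(u[:,1-ax],u[:,ax],1); return k
s1=(W[:,1]<W[:,1].min()+6)&(abs(W[:,0]+30)<40); k=line(s1,1);print('-y edge at x=-30:',np.polyval(k,-30),'slope deg',np.degrees(k[0]))
s2=(W[:,0]>W[:,0].max()-6)&(W[:,1]>W[:,1].min()+8)&(W[:,1]<-12);k=line(s2,0);print('+x edge:',np.polyval(k,-35),s2.sum())
s3=(W[:,0]<W[:,0].min()+6)&(W[:,1]>W[:,1].min()+8)&(W[:,1]<0);k=line(s3,0);print('-x edge:',np.polyval(k,-35),s3.sum())
E
```

```text
t: 15.8
ee_pos: [513.9, -49.3, 62.8]
ee_rot: [-0.681, 0.733, 0.014, -0.004]
contact_force: [-0.2, 0.0, -1.9]
opening: 0.177
[513.86118761 -49.27753867  62.8057403 ] 175.78831375078406 [-0.68050156  0.7326068   0.01364021 -0.00434116]
-y edge at x=-30: -56.363237435361356 slope deg 0.40317531245721683
+x edge: 26.606289738216056 73
-x edge: -82.65793874352946 95
```

```bash
python3 -m handwheel '[[[0.0,-0.002,0.0007,-0.004,-0.2],[0.0,-0.002,0.0007,-0.010,-0.2],[0.0,-0.002,0.0007,-0.014,-0.2],[0.0,-0.002,0.0007,-0.017,-0.2],[0.0,-0.002,0.0007,-0.017,-0.2]]]' 60
python3 -m handwheel '[[[0.0,0.0,0.0,-0.002,0],[0.0,0.0,0.0,-0.003,0]]]' 60
python3 -m handwheel '[[[0.0,0.0,0.0,-0.002,0],[0.0,0.0,0.0,-0.002,0]]]' 60
```

```text
t: 16.48
ee_pos: [511.7, -48.7, 45.5]
ee_rot: [-0.679, 0.734, 0.014, -0.005]
contact_force: [-0.3, 0.6, -2.6]
opening: 0.172
t: 16.73
ee_pos: [511.6, -48.7, 42.4]
ee_rot: [-0.679, 0.734, 0.014, -0.005]
contact_force: [-0.1, -0.6, -1.3]
opening: 0.177
t: 16.98
ee_pos: [511.8, -48.7, 40.7]
ee_rot: [-0.679, 0.734, 0.014, -0.004]
contact_force: [-0.9, -0.3, 1.1]
opening: 0.177
```

```bash
python3 -m handwheel '[[[0.0,0.0,0.0,-0.0015,0],[0.0,0.0,0.0,-0.0015,0]]]' 60
python3 -m handwheel '[[[0.0,0.0,0.0,-0.001,0],[0.0,0.0,0.0,-0.001,0]]]' 60
```

```text
t: 17.23
ee_pos: [511.8, -48.7, 40.4]
ee_rot: [-0.679, 0.734, 0.013, -0.004]
contact_force: [-4.9, 0.4, 7.6]
opening: 0.171
t: 17.48
ee_pos: [511.8, -48.7, 40.4]
ee_rot: [-0.68, 0.733, 0.013, -0.004]
contact_force: [-3.5, 0.4, 5.6]
opening: 0.177
```

```bash
python3 -m handwheel '[[[0.025,0,0,0,0],[0.035,0,0,0,0],[0.04,0,0,0,0],[0.04,0,0,0,0]]]' 60
python3 -m handwheel '[[[0.04,0,0,0.02,0],[0.04,0,0,0.06,0],[0.05,0,0,0.11,0],[0.06,0,0.04,0.15,-8],[0.06,0.01,0.08,0.19,-16]]]'
python3 -m handwheel '[[[0.06,0.02,0.03,0.01,-10],[0.06,0.03,0.06,0.01,-20],[0.06,0.03,0.06,0.01,-20],[0.06,0.03,0.06,0.01,-20]]]'
python3 - <<'E'
from h import *
from workcell import status
o=status.get_obs(); q=o['ee_rot'];print(o['ee_pos'],np.degrees(np.arctan2(2*q[1]**2-1,2*q[0]*q[1])))
m,im=snap('w10')
h=cv2.cvtColor(im,cv2.COLOR_BGR2HSV)
red=cv2.inRange(h,(0,150,90),(6,255,255))|cv2.inRange(h,(173,150,90),(179,255,255))
a=np.radians(-4.96);R=np.array([[np.cos(a),-np.sin(a)],[np.sin(a),np.cos(a)]]);c=np.array([556.9,-36.9])
tr=lambda p,z:(R.T@(onz(m,p,z)[:2]-c)).round(1)
n,l,st,ce=cv2.connectedComponentsWithStats(red)
for i in range(1,n):
    if st[i,4]>15:
        print(st[i],ce[i].round(1),'z25',tr(ce[i],25.5),'z65',tr(ce[i],65.5))
        ys,xs=np.nonzero(l==i); k=cv2.fitLine(np.c_[xs,ys].astype(np.float32),cv2.DIST_L2,0,.01,.01).ravel()
        t=(np.c_[xs,ys]-k[2:])@k[:2]; e=[k[2:]+k[:2]*v for v in (t.min(),t.max())]; print('  ends@65.5',[tr(p,65.5) for p in e])
b=cv2.inRange(h,(100,110,40),(125,255,255)); p=poly6(big(b,9)); f=fit(BLUE,np.array([tr(x,20) for x in p])); print('blue in tray',f[:3])
g=cv2.inRange(h,(45,110,40),(80,255,255)); p=poly6(big(g,9)); 
if p is not None: print('green',[tr(x,20).tolist() for x in p])
E
```

```text
t: 17.98
ee_pos: [511.9, -48.7, 40.2]
ee_rot: [-0.68, 0.733, 0.013, -0.004]
contact_force: [0.7, 0.5, 0.4]
opening: 0.466
t: 18.6
ee_pos: [521.3, 31.8, 231.8]
ee_rot: [-0.568, 0.823, 0.014, -0.002]
contact_force: [2.3, -0.5, -0.8]
opening: 0.705
t: 19.1
ee_pos: [550.8, 91.3, 241.3]
ee_rot: [-0.418, 0.909, 0.014, -0.0]
contact_force: [-0.4, -0.7, -0.2]
opening: 0.704
[550.77479449  91.34611399 241.33689167] 139.38109016547733
[317 229   6  56 218] [320.  257.2] z25 [  9.1 179.1] z65 [  1.3 165.9]
  ends@65.5 [array([ 17.3, 187. ]), array([-14.6, 145. ])]
[288 258   8   6  24] [291.7 260.1] z25 [ 34.  164.8] z65 [ 23.4 153.2]
  ends@65.5 [array([ 27.2, 153.2]), array([ 19.8, 153.3])]Traceback (most recent call last):
  File "<stdin>", line 15, in <module>
TypeError: 'NoneType' object is not iterable
```

Pointer at +52.8° (0.92 rad) from the mark, axis confirmed near tray (1,166). Approach and grip the dial.

```bash
python3 -m handwheel '[[[0.06,0.01,0.018,-0.05,-1.6],[0.06,0.02,0.036,-0.10,-1.6],[0.06,0.02,0.036,-0.14,-1.6],[0.06,0.02,0.036,-0.14,-1.6],[0.06,0.02,0.036,-0.14,-1.6]]]' 40
python3 - <<'E'
from workcell import status
import numpy as np
o=status.get_obs(); q=o['ee_rot'];print(o['ee_pos'],q,np.degrees(np.arctan2(2*q[1]**2-1,2*q[0]*q[1])))
E
```

```text
t: 19.77
ee_pos: [571.9, 126.7, 103.2]
ee_rot: [-0.405, 0.914, 0.014, 0.001]
contact_force: [0.6, -0.1, 0.6]
opening: 0.695
[571.91620387 126.71463223 103.20578373] [-0.40458008  0.91440018  0.01361636  0.00136382] 137.74232063996513
```

```bash
python3 -m handwheel '[[[0.06,-0.0005,0.001,-0.03,0],[0.06,-0.0005,0.001,-0.052,0],[0.06,-0.0005,0.001,-0.06,0],[0.06,-0.0005,0.001,-0.06,0],[0.03,-0.0005,0.001,-0.06,0]]]' 40
python3 -m handwheel '[[[0.0,0,0,0,0],[0.0,0,0,0,0],[0.0,0,0,0,0],[0.0,0,0,0,0]]]' 40
python3 - <<'E'
from workcell import status
import numpy as np
o=status.get_obs(); q=o['ee_rot'];print(o['ee_pos'],q,np.degrees(np.arctan2(2*q[1]**2-1,2*q[0]*q[1])),o['contact_force'],o['ft_torque'])
E
```

```text
t: 20.4
ee_pos: [572.4, 128.1, 44.8]
ee_rot: [-0.405, 0.914, 0.014, 0.003]
contact_force: [0.6, -0.3, -0.1]
opening: 0.506
t: 20.9
ee_pos: [572.9, 128.5, 46.1]
ee_rot: [-0.405, 0.914, 0.013, 0.004]
contact_force: [-3.5, 1.6, 7.6]
opening: 0.18
[572.90936237 128.50155074  46.07061975] [-0.40515215  0.91414298  0.01344513  0.00368325] 137.81451155946246 [-3.49471492  1.55016946  7.58993837] [ 0.00754815  0.42031614 -0.05981886]
```

```bash
python3 -m handwheel '[[[0.0,0,0,0,-8],[0.0,0,0,0,-16],[0.0,0,0,0,-24],[0.0,0,0,0,-32],[0.0,0,0,0,-40]]]' 40
python3 - <<'E'
from workcell import status
import numpy as np
o=status.get_obs(); q=o['ee_rot'];print(o['ee_pos'],np.degrees(np.arctan2(2*q[1]**2-1,2*q[0]*q[1])),o['contact_force'],o['ft_torque'])
E
```

```text
t: 21.52
ee_pos: [573.5, 127.4, 46.1]
ee_rot: [-0.066, 0.998, 0.01, 0.008]
contact_force: [3.1, -4.2, -1.3]
opening: 0.182
[573.49125259 127.43873544  46.1291336 ] 97.60237145037316 [ 3.10986151 -4.15519068 -1.34635357] [-1.84926142 -0.88502263  0.03630315]
```

```bash
python3 -m handwheel '[[[0.0,0,0,0,-7],[0.0,0,0,0,-12.5],[0.0,0,0,0,-12.5],[0.0,0,0,0,-12.5]]]' 40
python3 - <<'E'
from workcell import status
import numpy as np
o=status.get_obs(); q=o['ee_rot'];print(o['ee_pos'],np.degrees(np.arctan2(2*q[1]**2-1,2*q[0]*q[1])),o['contact_force'],o['ft_torque'])
E
python3 -m handwheel '[[[0.03,0,0,0,0],[0.045,0,0,0,0],[0.045,0,0,0,0],[0.045,0,0,0,0]]]'
python3 -m handwheel '[[[0.045,0,0,0.03,0],[0.045,0,0,0.08,0],[0.06,-0.01,-0.03,0.13,0],[0.06,-0.02,-0.08,0.18,0],[0.06,-0.02,-0.11,0.2,0]]]'
python3 -m handwheel '[[[0.06,0,0,0,0],[0.06,0,0,0,0]]]'
python3 - <<'E'
from h import *
from workcell import viewer
m,im=snap('w11')
h=cv2.cvtColor(im,cv2.COLOR_BGR2HSV)
red=cv2.inRange(h,(0,150,90),(6,255,255))|cv2.inRange(h,(173,150,90),(179,255,255))
a=np.radians(-4.96);R=np.array([[np.cos(a),-np.sin(a)],[np.sin(a),np.cos(a)]]);c=np.array([556.9,-36.9])
tr=lambda p,z:(R.T@(onz(m,p,z)[:2]-c)).round(1)
n,l,st,ce=cv2.connectedComponentsWithStats(red)
for i in range(1,n):
    if st[i,4]>10:
        print(st[i],ce[i].round(1),'z25',tr(ce[i],25.5))
        ys,xs=np.nonzero(l==i); k=cv2.fitLine(np.c_[xs,ys].astype(np.float32),cv2.DIST_L2,0,.01,.01).ravel()
        t=(np.c_[xs,ys]-k[2:])@k[:2]; e=[tr(k[2:]+k[:2]*v,65.5) for v in (t.min(),t.max())]; d=e[0]-e[1]; print('  ends@65.5',e,np.degrees(np.arctan2(d[1],d[0])))
t=viewer.capture('top')[:,:,::-1]; cv2.imwrite('pics/top1.png',t)
cv2.imwrite('pics/fin.png',np.hstack([cv2.resize(im,(440,330)),cv2.resize(t[140:300,240:420],(360,330))]))
E
```

```text
t: 22.02
ee_pos: [573.5, 126.9, 46.1]
ee_rot: [0.042, 0.999, 0.009, 0.009]
contact_force: [1.5, -2.6, -0.2]
opening: 0.181
[573.54983821 126.94138868  46.13123002] 85.1780497870537 [ 1.476595   -2.64601617 -0.22434323] [-1.25924573 -0.28540944 -0.07758241]
t: 22.52
ee_pos: [573.6, 127.1, 46.2]
ee_rot: [0.042, 0.999, 0.009, 0.009]
contact_force: [0.3, -0.5, -0.3]
opening: 0.525
t: 23.15
ee_pos: [553.5, 16.2, 249.2]
ee_rot: [0.042, 0.999, 0.01, 0.011]
contact_force: [1.5, 0.5, -0.7]
opening: 0.702
t: 23.4
ee_pos: [553.2, 16.3, 248.7]
ee_rot: [0.042, 0.999, 0.01, 0.011]
contact_force: [-0.4, 0.9, -0.2]
opening: 0.7
[428 190  11  57 223] [434.2 218.7] z25 [ 12.7 179.7]
  ends@65.5 [array([ 28.5, 165.1]), array([-25.4, 165.6])] -0.5314854927651144
[418 236   4   7  20] [419.1 239. ] z25 [ 34.8 165. ]
  ends@65.5 [array([ 24.3, 151.9]), array([ 18.3, 152.2])] -2.8624052261115853
```

View pics/fin.png

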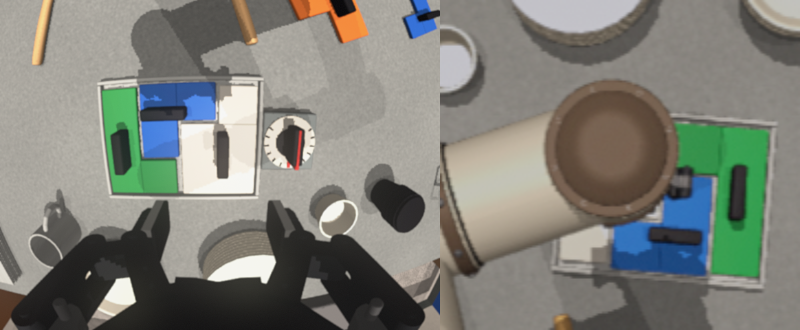

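fin: all three lids are in the tray, bystanders are in place, and the pointer (full frame 434,219) is on the mark within 0.5°. One numeric check that blue lies flat.

```bash
python3 - <<'E'
from h import *
m,im=load('w11'); h=cv2.cvtColor(im,cv2.COLOR_BGR2HSV)
a=np.radians(-4.96);R=np.array([[np.cos(a),-np.sin(a)],[np.sin(a),np.cos(a)]]);c=np.array([556.9,-36.9])
tr=lambda p,z:(R.T@(onz(m,p,z)[:2]-c)).round(1)
r=(130,80,360,310)
for n,lo,hi in [('blue',(100,90,40),(125,255,255)),('green',(45,90,40),(80,255,255))]:
    cc=big(roi(cv2.inRange(h,lo,hi),*r),7); W=np.array([tr(p,20) for p in cc[:,0]])
    print(n,'x',np.percentile(W[:,0],[3,97]).round(1),'y',np.percentile(W[:,1],[3,97]).round(1))
    p=cv2.approxPolyDP(cc,5,True)[:,0]; print([tr(x,20).tolist() for x in p])
E
```

```text
blue x [-85.2 -31.3] y [-54.4  53.2]
[[-84.2, 53.2], [-84.4, -52.0], [-49.4, -54.5], [-51.4, 10.3], [-31.5, 9.9], [-32.1, 53.2]]
green x [-80.3  83. ] y [-114.5   -5.5]
[[-80.6, -113.2], [83.0, -112.8], [82.5, -7.4], [28.2, -6.5], [26.8, -58.9], [-78.8, -59.5]]
```

```bash
python3 -c "
from workcell import workorder
print(workorder.job_done())"
```

```text
the job is handed in; nothing more can be done
None
```

I packed the white lid and then the blue one beside the green lid. I set each down gently, with a contact force of about 5–8 N. After that I turned the dial from about +53° to the zero mark, let go and backed off, and handed the job in at about 23.5 s on the robot's clock.

**Last checks**
- **Dial:** the pointer reads about -0.5° from the tray's +x, which is the mark's direction.
- **Blue lid:** its visible edges run x -85 to -31 and y -54 to 53 in tray coordinates, which fits lying flat in its place. The mask stopped at the black grip, so its far arm was checked only by eye.
- **Green lid:** it was within about 1.5 mm of its nominal edges.
- **White lid:** one corner measured just after placing was (83, 3.8) against a nominal (84.5, 4). In the last wrist picture it looked flat.
- **Bystanders:** the ramekin, mug and tumblers looked undisturbed in that picture, but I did not measure them.

**What disagreed or failed**
- **Heights from top and wrist views:** triangulating the white lid's corners from these two views was poor, giving z of 19–36 mm. I relied instead on the outline fits, whose sizes agreed with the stated heights.
- **Held plates:** the camera showed both plates about 4 mm lower than the arm's readings implied, so I set the lids down by contact force.
- **Tool tilt:** the tool drifted to about 1.7° of tilt over the run.

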